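# Re-rig the long shot tubes from slanted to straight up

## Task

The two long tubes in the slanted rack are meant to fire straight up: take them out and stand them, foot down, in the two empty pots of the straight rack, fully home. Lower them in rather than letting them drop, and leave the short tubes, the tube already standing and the other things on the bench where they are.

Things in the scene. Friction and masses are not known exactly. Their poses are not given: they have to be found in the camera images.
- slant_rack: Fixed aluminium rack, base 135 (x) x 300 (y) x 10 mm, origin under it. Four pots at its y = -108, -36, 36, 108 mm lean 28 degrees from vertical to the rack's -x, towards the robot (yaw up to 0.25 rad). Pot: bore 40 mm, 80 mm deep, mouth 96 mm above the table. A tube lies loosely on the low side at the same lean, foot at x 45, z 24 mm. Two 16 mm rails along y clamp the pots, below the mouths.
- tube_a: Kraft cardboard tube, closed, 34 mm diameter, 180 mm long, black plug over the lowest 30 mm, lid recessed in the top end, paper band, about 0.14 kg, foot-heavy. Origin: centre of its foot; z: along the tube towards the lid end. A long tube; starts in one of the four slanted pots with about 100 mm standing out of it.
- tube_b: Kraft cardboard tube, closed, 34 mm diameter, 180 mm long, black plug over the lowest 30 mm, lid recessed in the top end, paper band, about 0.14 kg, foot-heavy. Origin: centre of its foot; z: along the tube towards the lid end. The other long tube in the slanted rack; same in all respects.
- short_a: Kraft cardboard tube, closed, 34 mm diameter, 120 mm long, black plug over the lowest 30 mm, lid recessed in the top end, paper band, about 0.09 kg, foot-heavy. Origin: centre of its foot; z: along the tube towards the lid end. A short tube in the slanted rack, about 40 mm standing out; it stays there.
- short_b: Kraft cardboard tube, closed, 34 mm diameter, 120 mm long, black plug over the lowest 30 mm, lid recessed in the top end, paper band, about 0.09 kg, foot-heavy. Origin: centre of its foot; z: along the tube towards the lid end. The other short tube in the slanted rack; it stays there.
- rail: Fixed straight rack: aluminium rail 40 (x) x 290 (y) x 12 mm on two cross feet 130 mm long in x, origin under its centre. Three upright pots stand on it in a row along its y at -90, 0 and 90 mm. Yaw up to 0.25 rad.
- pot_a_floor (a point): Centre of the inner floor of upright pot A, 26 mm above the table; z up. Each upright pot: vertical bore 41 mm, flaring to 53 mm over the top 15 mm, 79 mm deep, mouth 105 mm above the table and 59 mm across outside. Pot A holds standing_tube; it may be any of the three along the rail.
- pot_b_floor (a point): Centre of the inner floor of upright pot B, empty at the start; same shape as pot A.
- pot_c_floor (a point): Centre of the inner floor of upright pot C, empty at the start; same shape as pot A.
- standing_tube: Kraft cardboard tube, closed, 34 mm diameter, 180 mm long, black plug over the lowest 30 mm, lid recessed in the top end, paper band, about 0.14 kg, foot-heavy. Origin: centre of its foot; z: along the tube towards the lid end. It already stands upright in pot A and stays there, its top 206 mm above the table.
- cutters: Side cutters with black grips lying in front of the slanted rack, 150 x 68 x 18 mm, origin under the middle. Bystander.
- tape_roll: White roll of tape lying flat in front of the straight rack, 92 mm across, 48 mm high, origin under its centre. Bystander.
- screwdriver: Black-handled screwdriver, 190 mm long, lying behind the straight rack, origin under its middle. Bystander.
- drink_can: Grey drink can, 66 mm across, 118 mm high, at the left. Origin under its centre. Bystander.
- water_bottle: Water bottle, 66 mm across, 200 mm high, at the right. Origin under its centre. Bystander.
- tape_measure: Black tape measure, 66 x 36 x 66 mm, at the left, near the robot. Origin under its centre. Bystander.
- marker: Grey marker pen, 120 x 14 x 14 mm, lying at the right. Origin under its centre. Bystander.

How it is judged (in metres and radians):
At the end, for the whole second after the job is handed in: Each of the two long tubes from the slanted rack stands in its own one of the two pots that were empty (either way round): foot within 8 mm of the floor in height and of its centre sideways, foot down and within 0.12 rad of vertical, at rest ((((horizontal distance between tube_a and pot_b_floor below 0.008 m and z of tube_a in the frame of pot_b_floor below 0.008 m and angle between tube_a's own z axis and vertical below 0.12 rad and linear speed of tube_a below 0.02 m/s) and (horizontal distance between tube_b and pot_c_floor below 0.008 m and z of tube_b in the frame of pot_c_floor below 0.008 m and angle between tube_b's own z axis and vertical below 0.12 rad and linear speed of tube_b below 0.02 m/s)) or ((horizontal distance between tube_a and pot_c_floor below 0.008 m and z of tube_a in the frame of pot_c_floor below 0.008 m and angle between tube_a's own z axis and vertical below 0.12 rad and linear speed of tube_a below 0.02 m/s) and (horizontal distance between tube_b and pot_b_floor below 0.008 m and z of tube_b in the frame of pot_b_floor below 0.008 m and angle between tube_b's own z axis and vertical below 0.12 rad and linear speed of tube_b below 0.02 m/s)))); the robot touches nothing.
It fails at once if a long tube is dropped: it falls faster than 0.65 m/s (some 2 cm of free fall) with no finger on it ((linear speed of tube_a above 0.65 m/s and contact force between tube_a and the fingers below 0.05 N) or (linear speed of tube_b above 0.65 m/s and contact force between tube_b and the fingers below 0.05 N)).
It fails at once if a short tube or the tube already standing is shifted by more than 3 cm (distance of any of short_a, short_b, standing_tube from where it was at the start of the episode above 0.03 m).
It fails at once if another loose thing on the bench is shifted by more than 3 cm (distance of any of cutters, tape_roll, screwdriver, drink_can, water_bottle, tape_measure, marker from where it was at the start of the episode above 0.03 m).
It also fails if it takes over 69 s, if anything falls off the work surface, if the arm or the gripper's body presses on something with over 40 N, if the wrist force passes 120 N, or if a joint passes its speed limit or range.

## Robot

A 6-joint arm with a two-finger parallel gripper is mounted at the origin on the work surface. World frame = base frame: x ahead of the robot, y to its left, z up, the work surface at z = 0. Lengths are in m, angles in degrees, forces in N, time in s.
With the tool pointing down it reaches from about 0.25 to 0.725 m from the base axis. Payload 9.7 kg.
Tool frame: the origin (TCP) lies at the very end of the fingers, on their centre line; the grasp point (between the pads) lies 19 mm behind it; z points along the fingers, y is the line along which they close (so a half turn about z gives the same grasp; the last joint's range is limited). The gripper opens to 85 mm and grips with 20 to 120 N. Pads are 22 mm wide; open, the fingers measure 114 mm over their backs; the gripper's body (76 mm by 85 mm) begins 54 mm behind the grasp point. The pads swing forward as they close: fully open they stand 13 mm farther back than shut.
Start: joints at [63.713, 4.979, 10.078, 95.1, 0, 90], TCP at [0.244, 0.493, 0.231] pointing down, gripper open.
Joint ranges: [-179.16, 179.16], [-48.56, 103.87], [-65.8, 70.77], [-126.05, 130.52], [-82.76, 87.17], [-180, 180]. Speed limits (degrees/s): [127.2, 127.2, 147.25, 180, 180, 180].

## Interface

Orientations are given as [roll, pitch, yaw] about the fixed x, y, z axes, in that order (R = Rz(yaw) Ry(pitch) Rx(roll)).
In Python, from workcell import bot gives the robot as it stands.
- The arm moves only by the tool arm_command, never from a script. Its argument "series" is a list of rows, each a list of 4 numbers: the shift along the tool's x, y, z in m, then the turn about the tool's z in rad. A call has exactly 5 rows; each row is the pose to reach, as a shift and turn from the pose commanded when the call began, along the tool's axes at that moment; what a row does not reach only later rows make up. A row lasts 1/10 s, in which the tool goes at most 50 mm and 8.59 degrees, less where a joint would pass 70% of its speed; a pose out of reach is approached as far as the arm can. A call with a gripper value outside its range is refused whole. "hand" is the finger opening in m, from 0 to 0.0854, set as the call begins (left out, the last holds). The fingers move at their own pace and stop on an object; "grip_force" is the grip in N (left out, the last holds). Time passes only in rows, so rows that repeat a pose let the fingers close, or fill a call up. It gives the time, the measured TCP pose, the force, the opening and the grip force at its end, in the units of the state.
- bot.get_obs(): the state, without advancing time (a new reading comes with each control period).
- bot.camera(name): name is "scene" or "side" or "wrist"; returns a dict with "color" (384x512x3 uint8, blue, green, red), "camera_matrix" (3x3 intrinsics, pixels), "xyz" and "orientation" of the camera in the world; the wrist camera has in their place "T_tool_cam" (4x4, takes a point from camera to tool coordinates, whose origin is the TCP and whose axes are the flange's). Camera axes: x right, y up, looking along -z (the intrinsics and any distortion apply to the point x, -y, -z); pixel columns grow to the right and rows downward; lengths in m; the calibration is good to about 2 mm. A picture is of the moment at which its call begins: read the wrist's pose just before it. There is no depth.
- bot.job_done(): hands the job in; it is judged then, once.
Trained networks look in the newest picture that a camera, given by its name, has taken for a name from the list of things; names that differ only in an ending like _2 or _b are one class to them, and where a whole thing is asked for, a point or a joint stands for the part that bears it (a point fixed in the world has none). Each returns a list of dicts, best first, with "confidence" (0 to 1); they miss things now and then, are a little off and sometimes report something else, mostly with a low value. They report only what shows in the picture. A call takes as long as a camera call.
- bot.find_in(camera, target): "location" ([column, row] in pixels, amid what is visible of it).
- bot.mark_of(camera, target): "location" ([column, row] in pixels: a listed point, or the origin of a listed thing).
The state is a dict: "time": time; "q": joint angles; "qd": joint speeds; "joint_efforts": joint torques, N m; "ee_pos": TCP position; "tcp_rot": TCP orientation; "wrist_force": force on the tool from outside, world axes, zero at the start; "torque": the same for the moment, N m; "opening": finger opening in m; "grasp_force": force on a finger pad.
Only numpy, scipy, OpenCV 4.12 (cv2) and the standard library are available. Lean on these libraries where they do the work, as an engineer would, in place of code of your own. Each camera call takes 0.05 s, during which the arm holds its last target. There are 200 camera calls.

## Working session

There is one attempt and no reset: what is moved stays moved. The work goes in short steps, Python scripts to look and compute and a tool call to move; the robot and the scene stay as the last step left them, time stands still between calls to the robot, and variables do not carry over. Pictures are saved under pics/ and viewed, at most 10 in all, crops included, and the job is handed in when it is done.

Besides the shell and the picture viewer there is one more tool, called after ">>>" as name(argument=value, ...) on one line, values as JSON. arm_command: Moves the arm, as the interface text tells. Its arguments: {"type":"object","properties":{"series":{"type":"array"},"hand":{"type":"number"},"grip_force":{"type":"number"}},"required":["series"]}

```bash
mkdir -p pics; ls
python3 - <<'E'
from workcell import bot
import cv2,numpy as np
o=bot.get_obs();print(o)
ims=[]
for c in ["scene","side"]:
    d=bot.camera(c);ims.append(d["color"]);print(c,d["camera_matrix"],d["xyz"],d["orientation"],[k for k in d])
    for t in ["tube_a","short_a","standing_tube","slant_rack","rail","pot_a_floor","pot_b_floor"]:
        print(t,[(np.round(r["location"]).tolist(),round(r["confidence"],2)) for r in bot.mark_of(c,t)], [(np.round(r["location"]).tolist(),round(r["confidence"],2)) for r in bot.find_in(c,t)])
    cv2.imwrite(f"pics/{c}0.png",cv2.resize(d["color"],(800,600)))
E
```

```text
pics
{'time': 0.0, 'q': array([ 6.37125262e+01,  5.01132781e+00,  1.00350265e+01,  9.50995108e+01,
       -7.92643724e-04,  9.00013141e+01]), 'qd': array([-0.03461411, -0.06365893, -0.20059383, -0.02275501,  0.04764044,
        0.06415958]), 'joint_efforts': array([-3.83656428e-03, -5.20388174e+01,  4.64803541e+01,  1.59729598e-02,
       -4.35627010e-05, -8.26221822e-06]), 'ee_pos': array([0.24348511, 0.49291705, 0.23058601]), 'tcp_rot': array([-1.79924188e+02,  7.94381860e-04,  1.53711213e+02]), 'wrist_force': array([1.4118612 , 0.61157545, 0.45224838]), 'torque': array([ 0.03249448,  0.00635322, -0.08693761]), 'grasp_force': 0.0, 'opening': 0.08519547678676477}
scene [[371.04931031   0.         259.95735957]
 [  0.         371.04931031 193.01778704]
 [  0.           0.           1.        ]] [ 1.12193911 -0.45808497  0.9062821 ] [42.14007052 -0.43895666 52.23753122] ['color', 'camera_matrix', 'xyz', 'orientation']
tube_a [([325.0, 176.0], 0.22)] [([261.0, 208.0], 0.93), ([214.0, 230.0], 0.89)]
short_a [] [([194.0, 250.0], 0.58), ([245.0, 229.0], 0.51)]
standing_tube [([291.0, 208.
[... 472 characters left out ...]
    ]] [ 0.18079579 -0.94486824  0.76726781] [ 55.06022684  -0.4011503  -20.35343021] ['color', 'camera_matrix', 'xyz', 'orientation']
tube_a [([315.0, 231.0], 0.84), ([268.0, 308.0], 0.69)] [([290.0, 177.0], 0.84), ([297.0, 205.0], 0.68)]
short_a [([319.0, 246.0], 0.49)] [([261.0, 248.0], 0.74), ([309.0, 226.0], 0.47)]
standing_tube [] []
slant_rack [([298.0, 231.0], 0.56)] [([304.0, 236.0], 0.89)]
rail [([259.0, 245.0], 0.73), ([260.0, 189.0], 0.71), ([296.0, 234.0], 0.58)] [([266.0, 202.0], 0.76)]
pot_a_floor [([268.0, 193.0], 0.57)] [([267.0, 190.0], 0.77), ([270.0, 161.0], 0.42)]
pot_b_floor [([255.0, 178.0], 0.63), ([267.0, 308.0], 0.47), ([318.0, 247.0], 0.3)] [([257.0, 172.0], 0.79)]
```

Run:
```python
import cv2
a=cv2.imread("pics/scene0.png");b=cv2.imread("pics/side0.png")
# upscaled crops
a=a[200:450,250:583];b=b[200:430,330:630]
cv2.imwrite("pics/sc.png",cv2.resize(a,(800,600)));cv2.imwrite("pics/si.png",cv2.resize(b,(782,600)))
```

```text
(no output)
```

View pics/scene0.png

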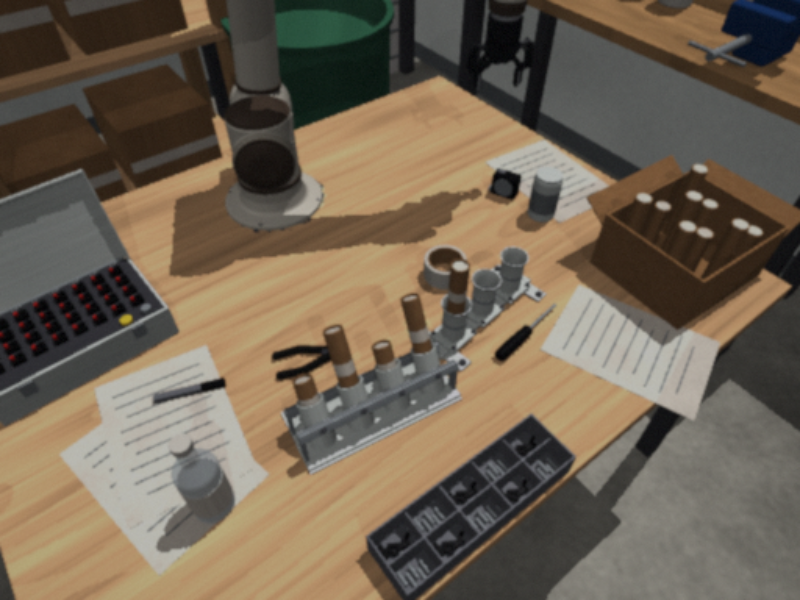

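View pics/side0.png

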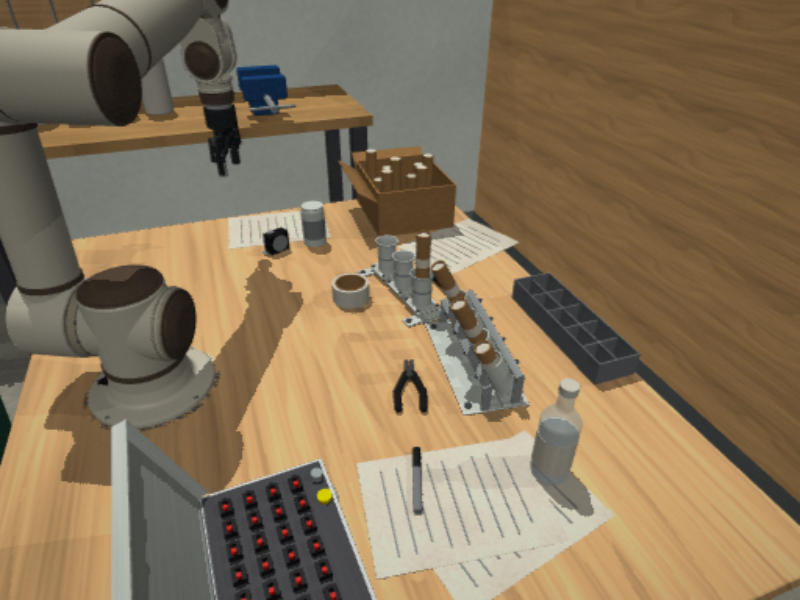

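The scene view shows, in order along the slanted rack: short, long (335,330), short, long (413,300). The standing tube (459,267) is at the robot-right end of the rail, and the pots at (486,280) and (513,255) are empty. I'll read features off the crops next.

View pics/sc.png

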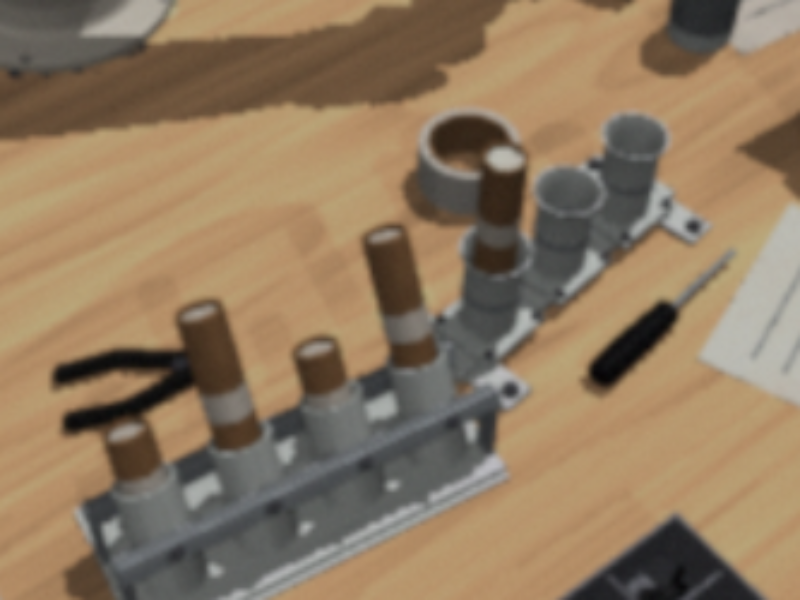

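View pics/si.png

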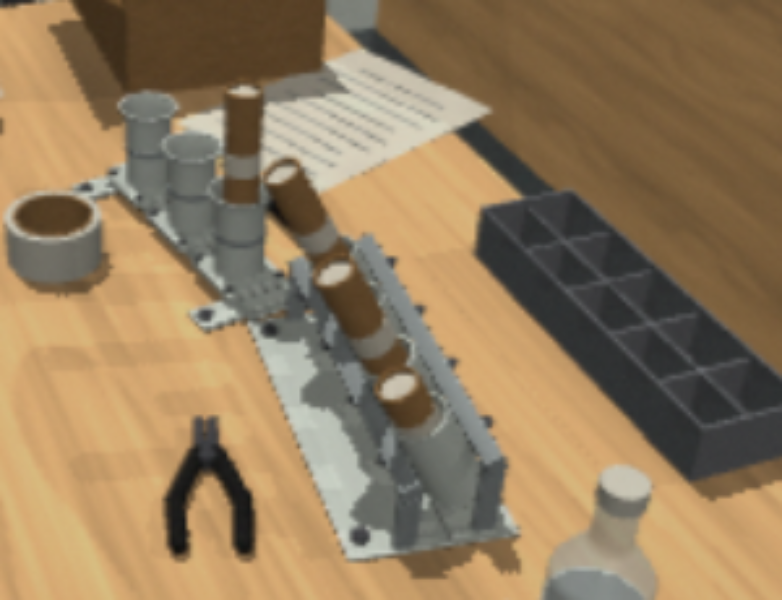

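```bash
cat > h.py <<'E'
import numpy as np
from scipy.spatial.transform import Rotation as R
from scipy.optimize import least_squares
CAM={"scene":([371.049,259.957,193.018],[1.12193911,-0.45808497,0.9062821],[42.14007052,-0.43895666,52.23753122]),
"side":([349.889,256.677,196.460],[0.18079579,-0.94486824,0.76726781],[55.06022684,-0.4011503,-20.35343021])}
def proj(p,k,t,Rm):
    c=(np.atleast_2d(p)-t)@Rm
    return np.c_[k[1]-k[0]*c[:,0]/c[:,2]*1.0, k[2]+k[0]*c[:,1]/c[:,2]]
def pcam(c,p):
    k,t,o=CAM[c]; return proj(p,k,np.array(t),R.from_euler("xyz",o,degrees=True).as_matrix())
def place(v,L):
    c,s=np.cos(v[2]),np.sin(v[2]); return np.asarray(L)@np.array([[c,s,0],[-s,c,0],[0,0,1]])+[v[0],v[1],0]
S28,C28=np.sin(np.radians(28)),np.cos(np.radians(28))
def tube(y,l): return [.045-l*S28,y,.024+l*C28]
def rel(target,yaw,o):
    "shift in tool axes and turn (rad) from the measured pose"
    Rm=R.from_euler("xyz",o["tcp_rot"],degrees=True).as_matrix()
    d=Rm.T@(np.array(target)-o["ee_pos"])
    t=-(yaw-o["tcp_rot"][2]); t=(t+90)%180-90
    return np.round(d,4),round(float(np.radians(t)),3)
E
python3 - <<'E'
from h import *
def sc(u,v): return [(u/2.402+250)/1.5625,(v/2.4+200)/1.5625]
def si(u,v): return [(u/2.607+330)/1.5625,(v/2.609+200)/1.5625]
def fit(L,a,b,n):
    f=lambda v:np.r_[(pcam("scene",place(v,[L[i] for i in a]))-list(a.values())).ravel(),(pcam("side",place(v,[L[i] for i in b]))-list(b.values())).ravel()]
    r=least_squares(f,[.5,.1,0],loss="soft_l1");print(n,r.x.round(4),f(r.x).round(1));return r.x
L=[tube(-.108,.12),tube(-.036,.18),tube(.036,.12),tube(.108,.18)]
v=fit(L,{0:sc(128,432),1:sc(200,310),2:sc(318,348),3:sc(386,235)},{0:si(399,387),1:si(337,274),3:si(283,172)},"slant")
for y in(-.036,.108):
  for l in(.18,.15): print("tube",y,l,place(v,[tube(y,l)]).round(4))
L=[[0,-.09,.206],[0,0,.105],[0,.09,.105]]
w=fit(L,{0:sc(505,157),1:sc(569,190),2:sc(635,137)},{0:si(244,92),1:si(191,149),2:si(148,107)},"rail")
print(place(w,[[0,-.09,0],[0,0,0],[0,.09,0]]).round(4))
E
```

```text
slant [ 0.6291 -0.154  -0.1411] [-0.6 -0.3 -0.2  0.4 -0.5 -0.1 -0.1 -0.2  0.3 -1.9 -0.  -1.9  0.2 -1.1]
tube -0.036 0.18 [[ 0.5849 -0.1841  0.1829]]
tube -0.036 0.15 [[ 0.5989 -0.1861  0.1564]]
tube 0.108 0.18 [[ 0.6052 -0.0415  0.1829]]
tube 0.108 0.15 [[ 0.6191 -0.0435  0.1564]]
rail [0.5999 0.1492 0.1438] [-0.4 -0.3 -0.6  0.  -0.2 -0.5  0.4 -1.6  0.6 -1.5  0.3 -1. ]
[[0.6128 0.0601 0.    ]
 [0.5999 0.1492 0.    ]
 [0.587  0.2382 0.    ]]
```

```bash
cat >> h.py <<'E'
def plan(o,way):
    "end-of-call shifts for a chain of waypoints (x,y,z,yaw deg), one call each"
    p,y=np.array(o["ee_pos"]),o["tcp_rot"][2]
    for w in way:
        d=R.from_euler("xyz",[180,0,y],degrees=True).inv().apply(np.array(w[:3])-p)
        t=-((w[3]-y+180)%360-180)
        print(np.round(d,4).tolist(),round(float(np.radians(t)),3),"| dist",round(float(np.linalg.norm(d)),3))
        p,y=np.array(w[:3]),w[3]
E
python3 - <<'E'
from h import *
from workcell import bot
o=bot.get_obs()
plan(o,[(.33,.40,.32,113),(.43,.23,.32,73),(.53,.06,.32,33),(.619,-.0435,.30,-8.1)])
E
```

```text
[-0.1187, -0.0452, -0.0887] 0.711 | dist 0.155
[-0.1956, 0.0256, 0.0] 0.698 | dist 0.197
[-0.1333, 0.1453, 0.0] 0.698 | dist 0.197
[0.0183, 0.1353, 0.02] 0.717 | dist 0.138
```

>>> arm_command(series=[[-0.119,-0.045,-0.089,0.711],[-0.119,-0.045,-0.089,0.711],[-0.119,-0.045,-0.089,0.711],[-0.119,-0.045,-0.089,0.711],[-0.119,-0.045,-0.089,0.711]], hand=0.085)

```text
time: 2.0
ee_pos: [0.3317, 0.3992, 0.3218]
tcp_rot: [179.9, -0.1, 112.5]
wrist_force: [0.2, 0.3, -0.9]
opening: 0.0851
grasp_force: 0.0
```

>>> arm_command(series=[[-0.196,0.026,0,0.698],[-0.196,0.026,0,0.698],[-0.196,0.026,0,0.698],[-0.196,0.026,0,0.698],[-0.196,0.026,0,0.698]])

```text
time: 2.5
ee_pos: [0.4329, 0.2256, 0.3204]
tcp_rot: [179.9, 0.0, 72.3]
wrist_force: [0.3, 0.6, 1.0]
opening: 0.0852
grasp_force: 0.0
```

>>> arm_command(series=[[-0.133,0.145,0,0.698],[-0.133,0.145,0,0.698],[-0.133,0.145,0,0.698],[-0.133,0.145,0,0.698],[-0.133,0.145,0,0.698]])

```text
time: 3.0
ee_pos: [0.5324, 0.0558, 0.3192]
tcp_rot: [180.0, 0.1, 32.4]
wrist_force: [-0.5, 0.9, 0.0]
opening: 0.0852
grasp_force: 0.0
```

>>> arm_command(series=[[0.018,0.135,0.02,0.717],[0.018,0.135,0.02,0.717],[0.018,0.135,0.02,0.717],[0.018,0.135,0.02,0.717],[0.018,0.135,0.02,0.717]])

```text
time: 3.5
ee_pos: [0.6177, -0.0624, 0.2988]
tcp_rot: [-179.1, 0.1, -6.2]
wrist_force: [-1.0, -0.3, 0.6]
opening: 0.0849
grasp_force: 0.0
```

Run:
```python
from h import *
from workcell import bot
import cv2
o=bot.get_obs();print(o["time"],o["ee_pos"],o["tcp_rot"],o["q"].round(1),o["wrist_force"])
d=bot.camera("wrist");print(d["T_tool_cam"].round(3),d["camera_matrix"].round(1))
im=d["color"].copy()
Rm=R.from_euler("xyz",o["tcp_rot"],degrees=True).as_matrix()
T=np.eye(4);T[:3,:3]=Rm;T[:3,3]=o["ee_pos"];T=T@d["T_tool_cam"];K=d["camera_matrix"]
v=[.6291,-.154,-.1411]
P=place(v,[tube(-.108,.12),tube(-.036,.18),tube(.036,.12),tube(.108,.18),tube(.108,.078)])
c=(P-T[:3,3])@T[:3,:3]; print(c.round(3))
uv=np.c_[K[0,2]-K[0,0]*c[:,0]/c[:,2],K[1,2]+K[1,1]*c[:,1]/c[:,2]];print(uv.round(1))
for u in uv:
    cv2.circle(im,(int(u[0]),int(u[1])),2,(0,255,0),-1)
cv2.imwrite("pics/w1.png",cv2.resize(im,(800,600)))
```

```text
3.5 [ 0.61774494 -0.06240146  0.29883806] [-1.79122789e+02  1.31047247e-01 -6.18387242e+00] [ -6.2  18.   32.9 105.1   0.9 180. ] [-1.00356054 -0.34774252  0.58510485]
[[ 0.     0.963  0.269  0.069]
 [ 1.     0.    -0.001  0.   ]
 [-0.001  0.269 -0.963 -0.142]
 [ 0.     0.     0.     1.   ]] [[282.3   0.  256.8]
 [  0.  282.3 188.5]
 [  0.    0.    1. ]]
[[ 0.2    0.022 -0.313]
 [ 0.126 -0.017 -0.27 ]
 [ 0.056  0.028 -0.314]
 [-0.018 -0.011 -0.271]
 [-0.015  0.059 -0.345]]
[[436.5 168.4]
 [388.2 205.7]
 [306.8 163.7]
 [238.  200.3]
 [244.4 140.1]]
```

View pics/w1.png

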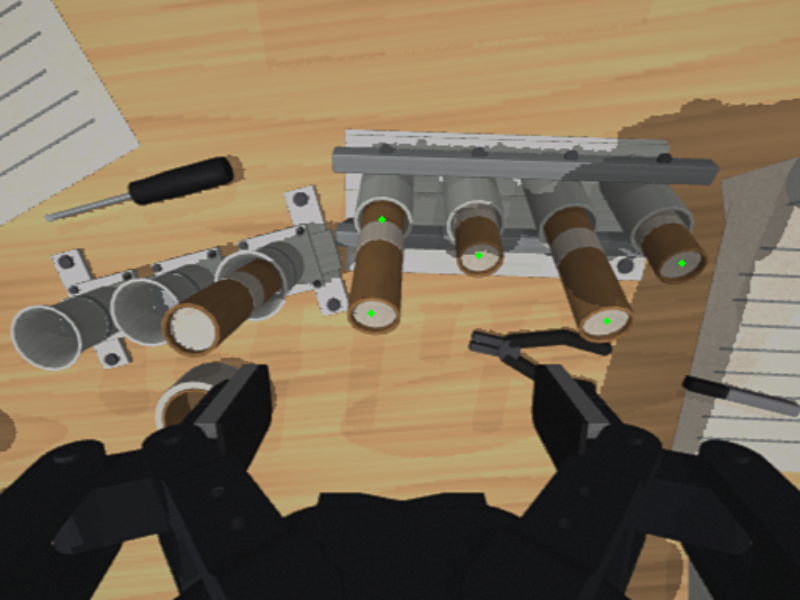

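The wrist view confirms the rack fit: the predicted tops (green) lie within 4 px of the tube tops at (375,312), (605,320), (480,257) and (683,263). Joint 6 hit its end stop, so I'll turn back the other way.

Run:
```python
from h import *
from workcell import bot
o=bot.get_obs()
t=(.6191,-.0445)
plan(o,[(*t,.30,35),(*t,.30,77),(*t,.30,119),(*t,.30,161),(*t,.25,171.9),(*t,.137,171.9)])
```

```text
[-0.0003, -0.0212, -0.0006] -0.721 | dist 0.021
[0.0, 0.0, 0.0] -0.733 | dist 0.0
[0.0, 0.0, 0.0] -0.733 | dist 0.0
[0.0, 0.0, 0.0] -0.733 | dist 0.0
[0.0, -0.0, 0.05] -0.19 | dist 0.05
[0.0, -0.0, 0.113] -0.0 | dist 0.113
```

>>> arm_command(series=[[0,-0.021,0,-0.721],[0,-0.021,0,-0.721],[0,-0.021,0,-0.721],[0,-0.021,0,-0.721],[0,-0.021,0,-0.721]], hand=0.065)

```text
time: 4.05
ee_pos: [0.6192, -0.0417, 0.3007]
tcp_rot: [-179.4, -0.6, 35.5]
wrist_force: [-0.0, -0.0, 0.7]
opening: 0.0651
grasp_force: 0.0
```

>>> arm_command(series=[[0,0,0,-0.733],[0,0,0,-0.733],[0,0,0,-0.733],[0,0,0,-0.733],[0,0,0,-0.733]])

```text
time: 4.55
ee_pos: [0.6192, -0.0417, 0.3007]
tcp_rot: [-179.9, -0.8, 77.5]
wrist_force: [0.7, -0.3, 0.4]
opening: 0.065
grasp_force: 0.0
```

>>> arm_command(series=[[0,0,0,-0.733],[0,0,0,-0.733],[0,0,0,-0.733],[0,0,0,-0.733],[0,0,0,-0.733]])

```text
time: 5.05
ee_pos: [0.6192, -0.0417, 0.3007]
tcp_rot: [179.5, -0.7, 119.5]
wrist_force: [0.3, -0.5, -0.3]
opening: 0.065
grasp_force: 0.0
```

>>> arm_command(series=[[0,0,0,-0.733],[0,0,0,-0.733],[0,0,0,-0.733],[0,0,0,-0.733],[0,0,0,-0.733]])

```text
time: 5.55
ee_pos: [0.6192, -0.0417, 0.3007]
tcp_rot: [179.2, -0.2, 161.5]
wrist_force: [-0.0, -0.1, -0.1]
opening: 0.0654
grasp_force: 0.0
```

Run:
```python
from h import *
from workcell import bot
o=bot.get_obs();print(o["time"],o["ee_pos"],o["tcp_rot"],o["q"].round(1))
t=(.6191,-.0445)
plan(o,[(*t,.25,171.9),(*t,.137,171.9)])
```

```text
5.55 [ 0.61922086 -0.04171687  0.30068313] [179.18609803  -0.18404682 161.53385132] [ -4.2  17.9  33.  105.1   0.8  14.2]
[-0.0008, -0.0027, 0.0507] -0.181 | dist 0.051
[0.0, -0.0, 0.113] -0.0 | dist 0.113
```

>>> arm_command(series=[[-0.001,-0.005,0.02,-0.1],[-0.001,-0.005,0.04,-0.181],[-0.001,-0.005,0.06,-0.181],[-0.001,-0.005,0.08,-0.181],[-0.001,-0.005,0.1,-0.181]])

```text
time: 6.05
ee_pos: [0.6186, -0.0453, 0.1998]
tcp_rot: [179.2, -0.0, 171.6]
wrist_force: [-1.2, 0.2, 0.5]
opening: 0.0652
grasp_force: 0.0
```

Run:
```python
from h import *
from workcell import bot
o=bot.get_obs();print(o["time"],o["ee_pos"],o["tcp_rot"])
print(rel((.6191,-.0445,.137),171.9,o))
```

```text
6.05 [ 0.61860953 -0.04528333  0.19977453] [ 1.79164319e+02 -4.00373284e-02  1.71557081e+02]
(array([-0.0004, -0.0001,  0.0628]), -0.006)
```

>>> arm_command(series=[[0,0,0.016,-0.006],[0,0,0.032,-0.006],[0,0,0.048,-0.006],[0,0,0.063,-0.006],[0,0,0.063,-0.006]])

```text
time: 6.55
ee_pos: [0.6178, -0.0443, 0.1352]
tcp_rot: [179.2, -0.2, 171.9]
wrist_force: [-0.4, -0.8, -0.2]
opening: 0.0649
grasp_force: 0.0
```

>>> arm_command(series=[[0,0,0,0],[0,0,0,0],[0,0,0,0],[0,0,0,0],[0,0,0,0]], hand=0.02, grip_force=30)

```text
time: 7.05
ee_pos: [0.6192, -0.0446, 0.1387]
tcp_rot: [179.2, 0.1, 171.9]
wrist_force: [-1.3, -0.4, 6.3]
opening: 0.0332
grasp_force: 30.1
```

Run:
```python
from h import *
from workcell import bot
o=bot.get_obs();print(o["time"],o["ee_pos"],o["tcp_rot"],o["opening"],o["grasp_force"])
a=np.array([-S28*np.cos(-.1411),-S28*np.sin(-.1411),C28])
print(rel(o["ee_pos"]+.12*a,o["tcp_rot"][2],o))
```

```text
7.05 [ 0.61916698 -0.0446107   0.13873811] [1.79161340e+02 5.38703299e-02 1.71878231e+02] 0.03322251838775281 30.110073387622833
(array([ 0.0562,  0.0015, -0.106 ]), 0.0)
```

>>> arm_command(series=[[0.006,0,-0.012,0],[0.018,0,-0.034,0],[0.03,0.001,-0.057,0],[0.043,0.001,-0.081,0],[0.056,0.001,-0.106,0]])

```text
time: 7.55
ee_pos: [0.5622, -0.037, 0.2449]
tcp_rot: [179.2, -0.1, 171.9]
wrist_force: [-0.1, -0.1, -2.7]
opening: 0.0333
grasp_force: 30.5
```

>>> arm_command(series=[[0,0,-0.02,0],[0,0,-0.04,0],[0,0,-0.05,0],[0,0,-0.05,0],[0,0,-0.05,0]], grip_force=20)

```text
time: 8.05
ee_pos: [0.5632, -0.0379, 0.2929]
tcp_rot: [179.2, -0.1, 171.9]
wrist_force: [-0.4, 0.3, -1.7]
opening: 0.0332
grasp_force: 30.4
```

Run:
```python
from h import *
from workcell import bot
import cv2
o=bot.get_obs();print(o["time"],o["ee_pos"],o["tcp_rot"],o["opening"],o["grasp_force"],o["wrist_force"],o["torque"])
a=bot.camera("side")["color"][40:260,150:400]; b=bot.camera("scene")["color"][60:280,150:400]
cv2.imwrite("pics/lift.png",cv2.resize(np.hstack([a,b]),(800,352),interpolation=cv2.INTER_CUBIC))
```

```text
8.05 [ 0.56318821 -0.03789594  0.29285016] [ 1.79163620e+02 -9.54427432e-02  1.71882924e+02] 0.033154036208829375 30.3664630651474 [-0.42796548  0.27173447 -1.68102984] [-0.00156544  0.05163535  0.00833009]
```

View pics/lift.png

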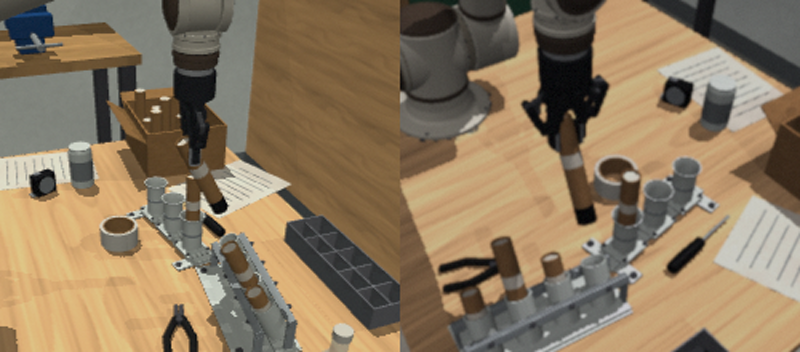

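The lifted tube is still leaning about 28° in the grip, with its foot towards +x at (218,205) in the left half. I'll set it upright against the pot's far wall. First I'll check the rail estimate against the earlier wrist view.

Run:
```python
from h import *
from workcell import bot
Tc=np.array([[0,.963,.269,.069],[1,0,-.001,0],[-.001,.269,-.963,-.142],[0,0,0,1.]])
T=np.eye(4);T[:3,:3]=R.from_euler("xyz",[-179.12,.13,-6.18],degrees=True).as_matrix();T[:3,3]=[.61774,-.0624,.29884];T=T@Tc
w=[.5999,.1492,.1438]
P=place(w,[[0,-.09,.206],[0,-.09,.105],[0,0,.105],[0,.09,.105]])
c=(P-T[:3,3])@T[:3,:3];print("w1 800px",((np.c_[256.8-282.3*c[:,0]/c[:,2],188.5+282.3*c[:,1]/c[:,2]])*1.5625).round(0).tolist(),"seen: standing (194,328) mid mouth (147,312) far (48,337)")
F=place(w,[[0,0,.026],[0,.09,.026]]);print(pcam("scene",F).round(),pcam("side",F).round())
o=bot.get_obs()
yaw=np.degrees(.1438)+180
# foot pivot: rail frame, tool grip 0.15 along tube; TCP = grip -.019 z
fz=.105-.017
for tx,px,z in [(28,.0,.20),(28,.0,fz),(24,.001,fz),(20,.002,fz),(16,.003,fz),(12,.004,fz),(8,.005,fz),(4,.0055,fz),(0,.006,fz),(0,.006,.06),(0,.002,.03)]:
    t=np.radians(tx);print(tx,place(w,[[px-.15*np.sin(t),.09,z+.15*np.cos(t)-.019]])[0].round(4))
plan(o,[(.50,.1,.31,188.2),(*place(w,[[-.0704,.09,.313]])[0],188.2)])
```

```text
w1 800px [[190.0, 330.0], [251.0, 285.0], [146.0, 312.0], [45.0, 337.0]] seen: standing (194,328) mid mouth (147,312) far (48,337)
[[308. 196.]
 [325. 181.]] [[259. 180.]
 [248. 170.]]
28 [0.5173 0.2282 0.3134]
28 [0.5173 0.2282 0.2014]
24 [0.5276 0.2297 0.206 ]
20 [0.5382 0.2312 0.21  ]
16 [0.5491 0.2328 0.2132]
12 [0.5601 0.2344 0.2157]
8 [0.5713 0.236  0.2175]
4 [0.5821 0.2376 0.2186]
0 [0.5929 0.2391 0.219 ]
0 [0.5929 0.2391 0.191 ]
0 [0.589  0.2386 0.161 ]
[0.0819, 0.1276, -0.0177] -0.285 | dist 0.153
[-0.0354, 0.1244, -0.003] -0.0 | dist 0.129
```

>>> arm_command(series=[[0.03,0,-0.04,-0.05],[0.06,0.03,-0.067,-0.15],[0.082,0.07,-0.067,-0.285],[0.082,0.1,-0.067,-0.285],[0.082,0.128,-0.067,-0.285]], hand=0.02, grip_force=20)

```text
time: 8.65
ee_pos: [0.4995, 0.1008, 0.3624]
tcp_rot: [179.2, 0.2, -171.7]
wrist_force: [1.1, -0.1, -1.3]
opening: 0.0332
grasp_force: 30.4
```

>>> arm_command(series=[[-0.009,0.031,0,0],[-0.018,0.062,0,0],[-0.027,0.093,0,0],[-0.035,0.124,0,0],[-0.035,0.124,0,0]])

```text
time: 9.15
ee_pos: [0.517, 0.2303, 0.3622]
tcp_rot: [179.2, 0.0, -171.6]
wrist_force: [0.4, -0.3, -1.9]
opening: 0.0332
grasp_force: 30.4
```

Run:
```python
from h import *
from workcell import bot
import cv2
o=bot.get_obs();print(o["time"],o["ee_pos"],o["tcp_rot"],o["opening"],o["grasp_force"],o["wrist_force"],o["torque"])
print(rel((.5173,.2282,.2034),188.2,o))
a=bot.camera("side")["color"][20:220,160:340]; b=bot.camera("scene")["color"][30:230,180:360]
cv2.imwrite("pics/over.png",cv2.resize(np.hstack([a,b]),(800,444),interpolation=cv2.INTER_CUBIC))
```

```text
9.15 [0.51704886 0.23027939 0.36218651] [ 1.79181855e+02  2.17996318e-02 -1.71608819e+02] 0.03322957198290802 30.39956510066986 [ 0.35765875 -0.34933715 -1.94356663] [-0.04429211  0.04417315 -0.00670194]
(array([ 1.000e-04, -4.400e-03,  1.587e-01]), 0.003)
```

View pics/over.png

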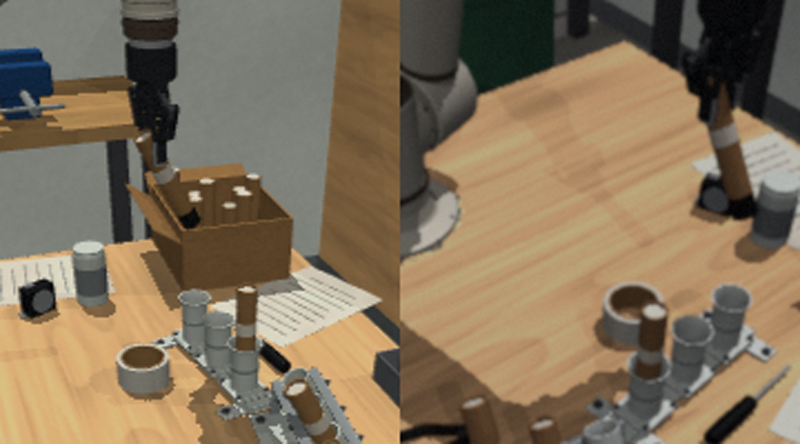

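The tube is over the pot and still leaning, its foot at (190,215) in the left half. Now I'll lower it into the mouth.

>>> arm_command(series=[[0,-0.003,0.03,0.003],[0,-0.004,0.06,0.003],[0,-0.004,0.09,0.003],[0,-0.004,0.11,0.003],[0,-0.004,0.12,0.003]])

```text
time: 9.75
ee_pos: [0.517, 0.2235, 0.2423]
tcp_rot: [179.2, 0.0, -172.0]
wrist_force: [0.1, 0.7, -0.4]
opening: 0.0331
grasp_force: 30.4
```

>>> arm_command(series=[[0,0,0.008,0],[0,0,0.016,0],[0,0,0.024,0],[0,0,0.032,0],[0,0,0.038,0]])

```text
time: 10.25
ee_pos: [0.5182, 0.2258, 0.2063]
tcp_rot: [179.1, 0.3, -171.9]
wrist_force: [1.9, 0.6, 2.6]
opening: 0.0328
grasp_force: 30.4
```

Run:
```python
from h import *
from workcell import bot
o=bot.get_obs();print(o["time"],o["ee_pos"],o["tcp_rot"],o["opening"],o["grasp_force"],o["wrist_force"],o["torque"])
for p in [(.5276,.2297,.206 ),(.5382,.2312,.21),(.5491,.2328,.2132),(.5601,.2344,.2157),(.5713,.236,.2175),(.5821,.2376,.2186),(.5929,.2391,.219)]: print(rel(p,188.2,o))
```

```text
10.25 [0.51824154 0.22580709 0.20628381] [ 179.14638665    0.27219442 -171.94736778] 0.03284246472994512 30.395060777664185 [1.9354041  0.60008541 2.55098128] [ 0.37539903 -0.72155641  0.09055211]
(array([-0.0098,  0.0025,  0.0004]), -0.003)
(array([-0.0205,  0.0026, -0.0036]), -0.003)
(array([-0.0316,  0.0027, -0.0067]), -0.003)
(array([-0.0427,  0.0028, -0.0092]), -0.003)
(array([-0.054 ,  0.0028, -0.0109]), -0.003)
(array([-0.0649,  0.0029, -0.012 ]), -0.003)
(array([-0.0758,  0.0029, -0.0123]), -0.003)
```

>>> arm_command(series=[[-0.005,0.002,0,0],[-0.01,0.002,0,0],[-0.015,0.002,-0.002,0],[-0.02,0.002,-0.004,0],[-0.025,0.002,-0.005,0]])

```text
time: 10.75
ee_pos: [0.5423, 0.231, 0.2124]
tcp_rot: [179.2, 0.2, -171.9]
wrist_force: [-7.1, -0.4, 5.7]
opening: 0.0335
grasp_force: 31.6
```

>>> arm_command(series=[[-0.006,0,-0.001,0],[-0.012,0,-0.002,0],[-0.018,0,-0.004,0],[-0.024,0,-0.005,0],[-0.029,0,-0.006,0]])

```text
time: 11.25
ee_pos: [0.5713, 0.2352, 0.2189]
tcp_rot: [179.1, 0.2, -171.9]
wrist_force: [-4.7, -1.1, 4.3]
opening: 0.0333
grasp_force: 33.4
```

Run:
```python
from h import *
from workcell import bot
import cv2
o=bot.get_obs();print(o["time"],o["ee_pos"],o["tcp_rot"],o["opening"],o["grasp_force"],o["wrist_force"],o["torque"])
print(rel((.5929,.2391,.219),188.2,o))
a=bot.camera("side")["color"][80:240,180:330]; b=bot.camera("scene")["color"][70:230,240:390]
cv2.imwrite("pics/ins.png",cv2.resize(np.hstack([a,b]),(800,427),interpolation=cv2.INTER_CUBIC))
```

```text
11.25 [0.57133976 0.23519525 0.21891908] [ 179.12418009    0.24725695 -171.94538184] 0.03328551009950995 33.44594120979309 [-4.69290166 -1.13044079  4.25175864] [0.20614565 1.177191   0.02215519]
(array([-0.0219,  0.0008,  0.    ]), -0.003)
```

View pics/ins.png

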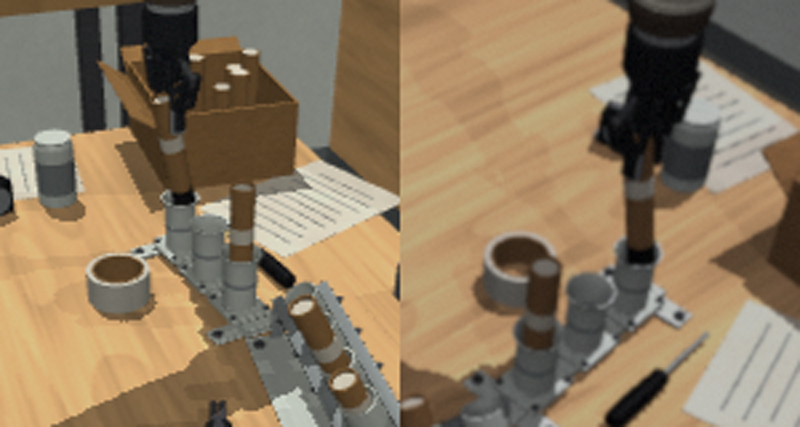

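The tube's foot is caught in the far pot's mouth and the tube is turning upright as planned. I'll carry on.

>>> arm_command(series=[[-0.005,0,0,0],[-0.01,0.001,0.001,0],[-0.015,0.001,0.002,0],[-0.02,0.001,0.003,0],[-0.022,0.001,0.003,0]])

```text
time: 11.85
ee_pos: [0.5932, 0.239, 0.2158]
tcp_rot: [179.2, 0.3, -172.0]
wrist_force: [-4.7, -1.9, 9.2]
opening: 0.0329
grasp_force: 35.2
```

>>> arm_command(series=[[0,0,0.003,0],[0,0,0.006,0],[0,0,0.009,0],[0,0,0.012,0],[0,0,0.015,0]])

```text
time: 12.35
ee_pos: [0.5926, 0.2391, 0.1991]
tcp_rot: [179.2, 0.2, -172.0]
wrist_force: [-1.3, -1.0, -0.3]
opening: 0.0333
grasp_force: 34.3
```

>>> arm_command(series=[[0.001,0,0.007,0],[0.002,0,0.014,0],[0.003,0,0.021,0],[0.004,0,0.028,0],[0.004,0,0.034,0]])

```text
time: 12.85
ee_pos: [0.5885, 0.239, 0.1649]
tcp_rot: [179.2, 0.2, -172.0]
wrist_force: [0.1, 0.7, -1.3]
opening: 0.0333
grasp_force: 34.0
```

>>> arm_command(series=[[0,0,0.002,0],[0,0,0.004,0],[0,0,0.006,0],[0,0,0.007,0],[0,0,0.007,0]])

```text
time: 13.35
ee_pos: [0.5888, 0.2392, 0.1587]
tcp_rot: [179.2, 0.2, -172.0]
wrist_force: [0.2, -0.8, -2.1]
opening: 0.033
grasp_force: 34.0
```

Run:
```python
from h import *
from workcell import bot
o=bot.get_obs();print(o["time"],o["ee_pos"],o["tcp_rot"],o["opening"],o["grasp_force"],o["wrist_force"],o["torque"])
```

```text
13.35 [0.58877547 0.23923339 0.15869882] [ 179.18012789    0.19972563 -171.95965906] 0.032997575974040703 33.98832857608795 [ 0.22772208 -0.81261983 -2.1375722 ] [-0.06467919 -0.00542941 -0.03260466]
```

>>> arm_command(series=[[0,0,0.001,0],[0,0,0.002,0],[0,0,0.003,0],[0,0,0.003,0],[0,0,0.003,0]])

```text
time: 13.85
ee_pos: [0.5887, 0.2392, 0.1556]
tcp_rot: [179.2, 0.2, -172.0]
wrist_force: [-0.5, 0.4, -0.2]
opening: 0.0335
grasp_force: 34.0
```

>>> arm_command(series=[[0,0,0.001,0],[0,0,0.002,0],[0,0,0.003,0],[0,0,0.003,0],[0,0,0.003,0]])

```text
time: 14.35
ee_pos: [0.5891, 0.2394, 0.1538]
tcp_rot: [179.2, 0.3, -172.0]
wrist_force: [0.1, -0.3, 5.8]
opening: 0.0331
grasp_force: 34.8
```

>>> arm_command(series=[[0,0,0,0],[0,0,0,0],[0,0,0,0],[0,0,-0.01,0],[0,0,-0.03,0]], hand=0.06)

```text
time: 14.85
ee_pos: [0.588, 0.2386, 0.1819]
tcp_rot: [179.2, 0.0, -172.0]
wrist_force: [0.7, -0.2, -0.1]
opening: 0.0601
grasp_force: 0.0
```

>>> arm_command(series=[[0,0,-0.03,0],[0,0,-0.06,0],[0,0,-0.09,0],[0,0,-0.11,0],[0,0,-0.11,0]])

```text
time: 15.35
ee_pos: [0.5891, 0.2375, 0.2966]
tcp_rot: [179.1, 0.5, -172.0]
wrist_force: [1.0, -0.0, -0.3]
opening: 0.06
grasp_force: 0.0
```

Run:
```python
from h import *
from workcell import bot
import cv2
o=bot.get_obs();print(o["time"],o["ee_pos"],o["tcp_rot"],o["opening"],o["q"].round(1))
a=bot.camera("side")["color"]; b=bot.camera("scene")["color"]
cv2.imwrite("pics/p1.png",np.hstack([cv2.resize(a[100:240,200:330],(400,431)),cv2.resize(b[80:220,260:390],(400,431))]))
F=place([.5999,.1492,.1438],[[0,.09,.206]]);print(pcam("side",F)-[200,100],pcam("scene",F)-[260,80],"x3.08")
plan(o,[(.54,.05,.30,180),(.585,-.13,.29,171.9),(.5989,-.186,.2,171.9),(.5989,-.186,.137,171.9)])
```

```text
15.35 [0.5891103  0.23745395 0.29656162] [ 179.10884189    0.4857905  -171.96082953] 0.06003828248369184 [ 21.6  19.2  34.2 104.3   0.8  13.6]
[[47.68813461 29.85945057]] [[73.98738263 58.97672959]] x3.08
[0.0748, -0.1787, -0.0034] 0.14 | dist 0.194
[-0.045, -0.18, 0.01] 0.141 | dist 0.186
[-0.0217, -0.0535, 0.09] -0.0 | dist 0.107
[0.0, -0.0, 0.063] -0.0 | dist 0.063
```

View pics/p1.png

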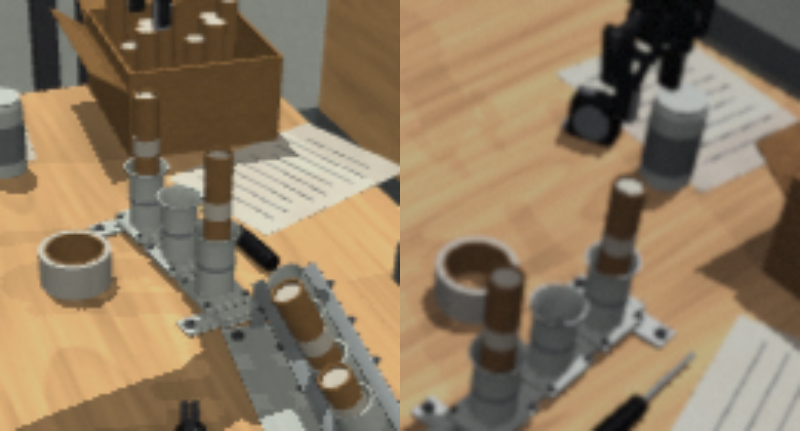

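The first tube stands home in the far pot; its top is at (628,186), against a predicted (628,182), level with the standing tube. Now for the second tube.

>>> arm_command(series=[[0.075,-0.179,-0.01,0.14],[0.075,-0.179,-0.01,0.14],[0.075,-0.179,-0.01,0.14],[0.075,-0.179,-0.01,0.14],[0.075,-0.179,-0.01,0.14]], hand=0.065)

```text
time: 15.95
ee_pos: [0.5378, 0.0453, 0.2997]
tcp_rot: [179.2, 0.0, 179.8]
wrist_force: [0.4, -0.0, -0.6]
opening: 0.065
grasp_force: 0.0
```

>>> arm_command(series=[[-0.045,-0.18,0.01,0.141],[-0.045,-0.18,0.01,0.141],[-0.045,-0.18,0.01,0.141],[-0.045,-0.18,0.01,0.141],[-0.045,-0.18,0.01,0.141]])

```text
time: 16.45
ee_pos: [0.5847, -0.1338, 0.2842]
tcp_rot: [179.2, -0.3, 171.7]
wrist_force: [0.5, 0.4, 0.3]
opening: 0.065
grasp_force: 0.0
```

>>> arm_command(series=[[-0.011,-0.027,0.02,0],[-0.022,-0.053,0.04,0],[-0.022,-0.053,0.06,0],[-0.022,-0.053,0.08,0],[-0.022,-0.053,0.08,0]])

```text
time: 16.95
ee_pos: [0.5977, -0.1835, 0.2025]
tcp_rot: [179.1, -0.4, 172.0]
wrist_force: [0.3, -0.6, -0.1]
opening: 0.0653
grasp_force: 0.0
```

Run:
```python
from h import *
from workcell import bot
o=bot.get_obs();print(o["time"],o["ee_pos"],o["tcp_rot"],o["opening"],o["q"].round(1))
print(rel((.5989,-.186,.137),171.9,o))
```

```text
16.95 [ 0.59772822 -0.1835342   0.20249421] [179.08847159  -0.38258518 171.97039686] 0.06532098384278504 [-17.5  15.7  19.1  94.    0.8  -9.4]
(array([-0.0019, -0.0033,  0.0654]), 0.001)
```

>>> arm_command(series=[[-0.001,-0.003,0.016,0],[-0.002,-0.003,0.032,0],[-0.002,-0.003,0.048,0],[-0.002,-0.003,0.063,0],[-0.002,-0.003,0.064,0]])

```text
time: 17.45
ee_pos: [0.5999, -0.186, 0.141]
tcp_rot: [179.1, -0.2, 172.0]
wrist_force: [0.4, -0.7, -0.8]
opening: 0.0649
grasp_force: 0.0
```

>>> arm_command(series=[[0,0,0,0],[0,0,0,0],[0,0,0,0],[0,0,0,0],[0,0,0,0]], hand=0.02, grip_force=30)

```text
time: 17.95
ee_pos: [0.6009, -0.1871, 0.1439]
tcp_rot: [179.2, 0.1, 171.9]
wrist_force: [-1.8, 0.8, 6.6]
opening: 0.033
grasp_force: 30.1
```

Run:
```python
from h import *
from workcell import bot
o=bot.get_obs();print(o["time"],o["ee_pos"],o["tcp_rot"],o["opening"],o["grasp_force"],o["wrist_force"])
a=np.array([-S28*np.cos(-.1411),-S28*np.sin(-.1411),C28])
q=o["ee_pos"]+.12*a
print(rel(q,o["tcp_rot"][2],o))
w=[.5999,.1492,.1438]; t=place(w,[[-.0704,0,.33]])[0]; print(t)
plan(dict(ee_pos=q,tcp_rot=o["tcp_rot"]),[(.49,-.05,.362,178),(.50,.1,.362,188.2),(t[0],t[1],.362,188.2)])
```

```text
17.95 [ 0.60090682 -0.18713929  0.14394195] [1.79164764e+02 6.98798886e-02 1.71941056e+02] 0.03302457253312705 30.097529590129852 [-1.8018965   0.76125276  6.56813685]
(array([ 0.0562,  0.0016, -0.106 ]), 0.0)
[0.53022663 0.13911133 0.33      ]
[0.0727, 0.1202, -0.1121] -0.106 | dist 0.18
[-0.0048, 0.1503, 0.0] -0.178 | dist 0.15
[-0.0355, 0.0344, 0.0] -0.0 | dist 0.049
```

>>> arm_command(series=[[0.006,0,-0.012,0],[0.018,0,-0.034,0],[0.03,0.001,-0.057,0],[0.043,0.001,-0.081,0],[0.056,0.001,-0.106,0]])

```text
time: 18.45
ee_pos: [0.544, -0.1797, 0.2501]
tcp_rot: [179.2, -0.0, 171.9]
wrist_force: [0.7, -0.5, -1.0]
opening: 0.0332
grasp_force: 30.2
```

>>> arm_command(series=[[0.01,0,-0.04,0],[0.03,0.01,-0.08,-0.05],[0.05,0.05,-0.112,-0.106],[0.073,0.085,-0.112,-0.106],[0.073,0.12,-0.112,-0.106]])

```text
time: 18.95
ee_pos: [0.4871, -0.0513, 0.3658]
tcp_rot: [179.2, 0.3, 178.0]
wrist_force: [0.3, 0.7, -0.4]
opening: 0.033
grasp_force: 30.2
```

Run:
```python
from h import *
from workcell import bot
o=bot.get_obs();print(o["time"],o["ee_pos"],o["tcp_rot"],o["opening"],o["grasp_force"],o["wrist_force"])
plan(o,[(.50,.1,.362,188.2),(.5302,.1391,.362,188.2)])
```

```text
18.95 [ 0.4870639  -0.05126229  0.36580535] [179.18048518   0.28533101 177.96216022] 0.03296642932243705 30.176755785942078 [ 0.2804414   0.68590526 -0.43467002]
[-0.0075, 0.1516, 0.0038] -0.179 | dist 0.152
[-0.0355, 0.0344, 0.0] -0.0 | dist 0.049
```

>>> arm_command(series=[[-0.002,0.035,0.003,-0.06],[-0.004,0.07,0.003,-0.12],[-0.007,0.11,0.003,-0.179],[-0.007,0.151,0.003,-0.179],[-0.007,0.151,0.003,-0.179]])

```text
time: 19.45
ee_pos: [0.5011, 0.1019, 0.3618]
tcp_rot: [179.1, 0.2, -171.5]
wrist_force: [-0.0, -0.9, -2.1]
opening: 0.0331
grasp_force: 30.4
```

>>> arm_command(series=[[-0.018,0.017,0,0],[-0.035,0.034,0,0],[-0.035,0.034,0,0],[-0.035,0.034,0,0],[-0.035,0.034,0,0]])

```text
time: 19.95
ee_pos: [0.5309, 0.1361, 0.3627]
tcp_rot: [179.2, 0.2, -171.8]
wrist_force: [0.3, -0.5, -1.1]
opening: 0.0329
grasp_force: 30.4
```

Run:
```python
from h import *
from workcell import bot
import cv2
o=bot.get_obs();print(o["time"],o["ee_pos"],o["tcp_rot"],o["opening"],o["grasp_force"],o["wrist_force"])
print(rel((.5302,.1391,.25),188.2,o),rel((.5302,.1391,.2065),188.2,o))
```

```text
19.95 [0.53093512 0.13610067 0.36268063] [ 179.1931656     0.21350151 -171.76535046] 0.03289960754076338 30.42283594608307 [ 0.33103397 -0.45578324 -1.10833481]
(array([0.0007, 0.0015, 0.1127]), 0.001) (array([0.0009, 0.0009, 0.1562]), 0.001)
```

>>> arm_command(series=[[0.001,0.001,0.03,0],[0.001,0.001,0.06,0],[0.001,0.001,0.09,0],[0.001,0.001,0.11,0],[0.001,0.001,0.118,0]])

```text
time: 20.45
ee_pos: [0.5294, 0.1385, 0.2426]
tcp_rot: [179.2, 0.1, -171.8]
wrist_force: [0.7, 1.0, -1.4]
opening: 0.0328
grasp_force: 30.4
```

>>> arm_command(series=[[0,0,0.008,0],[0,0,0.016,0],[0,0,0.024,0],[0,0,0.032,0],[0,0,0.037,0]])

```text
time: 20.95
ee_pos: [0.531, 0.1401, 0.207]
tcp_rot: [179.2, 0.3, -171.7]
wrist_force: [0.8, -0.8, 1.8]
opening: 0.0332
grasp_force: 30.2
```

Run:
```python
from h import *
from workcell import bot
o=bot.get_obs();print(o["time"],o["ee_pos"],o["tcp_rot"],o["opening"],o["grasp_force"],o["wrist_force"],o["torque"])
w=[.5999,.1492,.1438]
for x,z in [(-.06,.207),(-.048,.212),(-.024,.22),(0.006,.222)]:print(rel(place(w,[[x,0,z]])[0],188.2,o))
```

```text
20.95 [0.53095375 0.14013086 0.20701399] [ 179.18224605    0.26998545 -171.72701055] 0.033151993780594156 30.228386521339417 [ 0.82766222 -0.81585551  1.76665244] [ 0.07433906 -0.60113525  0.01064896]
(array([-0.0095, -0.0009,  0.    ]), 0.001)
(array([-0.0216, -0.0008, -0.0049]), 0.001)
(array([-0.0456, -0.0007, -0.0128]), 0.001)
(array([-0.0756, -0.0007, -0.0146]), 0.001)
```

>>> arm_command(series=[[-0.005,-0.001,0,0],[-0.01,-0.001,0,0],[-0.015,-0.001,-0.002,0],[-0.02,-0.001,-0.004,0],[-0.025,-0.001,-0.005,0]])

```text
time: 21.45
ee_pos: [0.5554, 0.1427, 0.2132]
tcp_rot: [179.2, 0.2, -171.7]
wrist_force: [-8.8, -0.7, 10.2]
opening: 0.0324
grasp_force: 30.6
```

>>> arm_command(series=[[-0.006,0,-0.001,0],[-0.012,0,-0.002,0],[-0.018,0,-0.004,0],[-0.024,0,-0.005,0],[-0.029,0,-0.006,0]])

```text
time: 21.95
ee_pos: [0.5847, 0.1468, 0.2183]
tcp_rot: [179.2, 0.2, -171.7]
wrist_force: [-2.1, -1.8, -1.0]
opening: 0.0327
grasp_force: 29.8
```

>>> arm_command(series=[[-0.005,0,0,0],[-0.01,0,0.001,0],[-0.015,0,0.002,0],[-0.02,0,0.003,0],[-0.022,0,0.003,0]])

```text
time: 22.45
ee_pos: [0.6061, 0.1498, 0.2144]
tcp_rot: [179.2, 0.1, -171.7]
wrist_force: [-3.5, -1.0, 0.3]
opening: 0.0322
grasp_force: 29.4
```

Run:
```python
from h import *
from workcell import bot
o=bot.get_obs();print(o["time"],o["ee_pos"],o["tcp_rot"],o["opening"],o["grasp_force"],o["wrist_force"],o["torque"])
w=[.5999,.1492,.1438]
for x,z in [(.006,.199),(.002,.166)]:print(rel(place(w,[[x,0,z]])[0],188.2,o))
```

```text
22.45 [0.60614367 0.14980038 0.2143739 ] [ 1.79200092e+02  1.17522566e-01 -1.71734492e+02] 0.03222136535658081 29.356333315372467 [-3.47436714 -1.00723913  0.33432058] [-0.22508256  0.77364342  0.04364457]
(array([0.0003, 0.0001, 0.0154]), 0.001)
(array([ 0.0044, -0.0004,  0.0484]), 0.001)
```

>>> arm_command(series=[[0,0,0.004,0],[0,0,0.008,0],[0.001,0,0.012,0],[0.002,0,0.016,0],[0.002,0,0.02,0]])

```text
time: 22.95
ee_pos: [0.6039, 0.1499, 0.195]
tcp_rot: [179.2, 0.2, -171.7]
wrist_force: [-0.3, -0.6, -0.5]
opening: 0.0322
grasp_force: 29.8
```

>>> arm_command(series=[[0.001,0,0.006,0],[0.002,0,0.012,0],[0.002,0,0.018,0],[0.002,0,0.024,0],[0.002,0,0.028,0]])

```text
time: 23.45
ee_pos: [0.6018, 0.15, 0.1666]
tcp_rot: [179.2, 0.2, -171.7]
wrist_force: [-0.0, -1.0, -0.9]
opening: 0.0322
grasp_force: 29.7
```

>>> arm_command(series=[[0,0,0.001,0],[0,0,0.003,0],[0,0,0.004,0],[0,0,0.005,0],[0,0,0.005,0]])

```text
time: 23.95
ee_pos: [0.602, 0.1501, 0.1623]
tcp_rot: [179.2, 0.2, -171.7]
wrist_force: [-0.7, 0.1, -1.3]
opening: 0.0324
grasp_force: 29.8
```

>>> arm_command(series=[[0,0,0.001,0],[0,0,0.002,0],[0,0,0.003,0],[0,0,0.003,0],[0,0,0.003,0]])

```text
time: 24.45
ee_pos: [0.602, 0.1501, 0.1594]
tcp_rot: [179.2, 0.2, -171.7]
wrist_force: [-0.1, -0.6, -1.1]
opening: 0.032
grasp_force: 29.8
```

>>> arm_command(series=[[0,0,0.001,0],[0,0,0.002,0],[0,0,0.003,0],[0,0,0.003,0],[0,0,0.003,0]])

```text
time: 24.95
ee_pos: [0.6027, 0.1503, 0.1586]
tcp_rot: [179.2, 0.4, -171.7]
wrist_force: [-0.4, -0.1, 10.3]
opening: 0.0321
grasp_force: 30.9
```

>>> arm_command(series=[[0,0,0,0],[0,0,0,0],[0,0,0,0],[0,0,-0.01,0],[0,0,-0.03,0]], hand=0.06)

```text
time: 25.45
ee_pos: [0.6012, 0.1495, 0.1855]
tcp_rot: [179.2, 0.0, -171.7]
wrist_force: [-0.0, 0.6, -0.2]
opening: 0.0597
grasp_force: 0.0
```

>>> arm_command(series=[[0,0,-0.03,0],[0,0,-0.06,0],[0,0,-0.09,0],[0,0,-0.12,0],[0,0,-0.12,0]])

```text
time: 25.95
ee_pos: [0.6023, 0.1481, 0.3114]
tcp_rot: [179.1, 0.6, -171.7]
wrist_force: [0.5, 0.8, -0.2]
opening: 0.06
grasp_force: 0.0
```

Run:
```python
from h import *
from workcell import bot
import cv2
o=bot.get_obs();print(o["time"],o["ee_pos"],o["opening"])
a=bot.camera("side")["color"]; b=bot.camera("scene")["color"]
cv2.imwrite("pics/p2.png",np.hstack([cv2.resize(a[100:240,200:330],(400,431)),cv2.resize(b[80:220,240:370],(400,431))]))
```

```text
25.95 [0.60230072 0.14805034 0.31141443] 0.059963234284567235
```

View pics/p2.png

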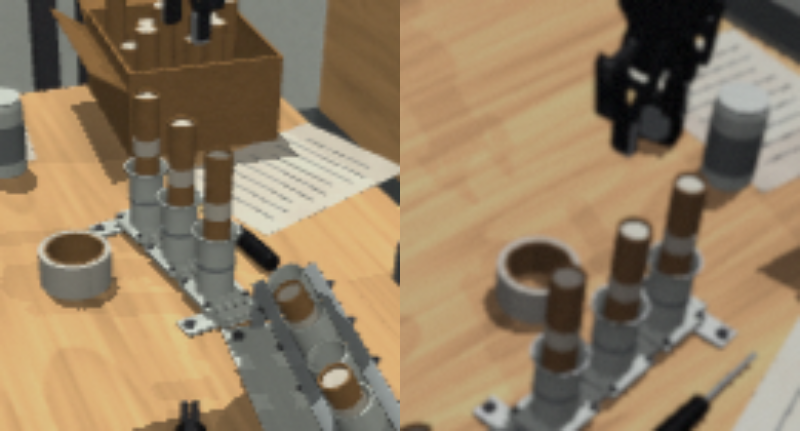

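All three tubes stand upright and level in the straight rack; the tops are at (147,97), (182,122) and (219,155) in the side view. The gripper is clear above them.

```bash
python3 -c "
from workcell import bot
print(bot.job_done())"
```

```text
the job is handed in; nothing more can be done
None
```

Both long tubes now stand foot down in the two empty pots of the straight rack. I lowered each one until its foot touched the pot floor, then released it and handed the job in at about 26 s; no verdict came back.

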